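# Dock the pasta machine and lock it with its ball-lock pin

## Robot

A 6-joint arm with a two-finger parallel gripper is mounted at the origin on a cart in front of the work surface, level with it; the furniture and walls round the work are solid. World frame = base frame: x ahead of the robot, y to its left, z up, the work surface at z = 0. Lengths are in m, angles in rad, forces in N, time in s.
With the tool pointing down it reaches from about 0.275 to 0.85 m from the base axis. Payload 19 kg.
Tool frame: the origin (TCP) lies at the very end of the fingers, on their centre line; the grasp point (between the pads) lies 19 mm behind it; z points along the fingers, y is the direction in which the jaws open and shut (so a half turn about z gives the same grasp; the last joint's range is limited). The gripper opens to 85 mm and grips with 20 to 120 N. Pads are 22 mm wide; open, the fingers measure 114 mm over their backs; the gripper's body (76 mm by 85 mm) begins 54 mm behind the grasp point. The pads swing forward as they close: fully open they stand 13 mm farther back than shut.
Start: joints at [-1.246, 0.15, 1.437, -0, 1.554, -0.134], TCP at [0.255, -0.516, 0.231] pointing down, gripper open.
Joint ranges: [-2.8, 2.8], [-0.68, 2.1], [0.12, 2.68], [-1.39, 4.53], [0.16, 2.79], [-2.81, 2.81]. Speed limits (rad/s): [1.89, 1.89, 2.22, 3.01, 3.01, 3.01].

## Interface

Orientations are given as a 3x3 rotation matrix whose columns are the frame's x, y, z axes.
In Python, from bench import readout, vision, workorder gives the robot as it stands.
- The arm moves only by the shell command python3 -m pendant 'ROWS' [FORCE]. ROWS is JSON, a list of rows, each an object of numbers: "dx", "dy", "dz": the shift along the world's x, y, z in cm; "yaw": the turn about the world's z in degrees; "grip": the finger opening in cm, from 0 to 8.54. A call has 1 to 5 rows; each row is the pose to reach, as a shift and turn from the pose commanded when the call began; what a row does not reach only later rows make up. A row lasts 1/12 s, in which the tool goes at most 41.7 mm and 7.16 degrees, less where a joint would pass 70% of its speed; a pose out of reach is approached as far as the arm can. A call with a gripper value outside its range is refused whole. The fingers move at their own pace and stop on an object; FORCE is the grip in N (left out, the last holds). Time passes only in rows, so rows that repeat a pose let the fingers close. It gives the time, the measured TCP pose, the force and the opening at its end, in the units of the state.
- readout.read_state(): the state, without advancing time (a new reading comes with each control period).
- vision.get_image(name): name is "scene" or "top"; returns a dict with "color" (480x640x3 uint8, blue, green, red), "z_map" (480x640 float32, m along the optical axis (not along the pixel's ray), 0 where there is no reading), "fovy" (degrees; the focal length in pixels is half the picture's height over the tangent of half this angle, whatever the lens; pixels are square), "cx", "cy" (the principal point, pixels), "distortion" ([k1, k2, p1, p2, k3] as OpenCV has them; the pictures are not rectified), "xyz" and "rotation" of the camera in the world. Camera axes: x right, y up, looking along -z (the intrinsics and any distortion apply to the point x, -y, -z); pixel columns grow to the right and rows downward; lengths in m; the calibration is good to about 2 mm. A picture is of the moment at which its call begins.
- workorder.close_job(): hands the job in, once; it reports no verdict.
The state is a dict: "time_s": time; "joint_positions": joint angles; "qd": joint speeds; "joint_efforts": joint torques, N m; "ee_pos": TCP position; "eef_rot": TCP orientation; "ft_force": force on the tool from outside, world axes, zero at the start; "wrist_torque": the same for the moment, N m; "width": finger opening in m.
Only numpy, scipy, OpenCV 4.12 (cv2) and the standard library are available. Lean on these libraries where they do the work, as an engineer would, in place of code of your own. Each camera call takes 0.05 s, during which the arm holds its last target. There are 200 camera calls.

## Task

Dock the pasta machine so that it cannot pull loose when it is cranked: push it gently along until its tongue is fully home in the steel receiver. Then take the quick-release pin from the wooden block, stand its nose in the receiver's top hole, press its button and slide it straight down through the aligned holes until its flange is flush, and let go so that the button springs back and the balls lock underneath. Do not force anything, and leave the other things where they stand.

Things in the scene. Friction and masses are not known exactly. Their poses are not given: they have to be found in the camera images.
- receiver: Fixed steel box, 56 wide (x), 79 long (y), 52 mm tall, with 6 mm thick screw flanges, 112 mm over all. Origin on the worktop under its pin holes; z up; +y is the docking direction. Open mouth at y -50 mm, closed end that stops the tongue at y +20.5 mm. Channel 41.2 mm wide between a bottom plate (z 21 to 29 mm) and the top plate (z 42 to 52 mm).
- receiver_hole (a point): Centre of the 15.0 mm hole in the receiver's top face, 52 mm above the worktop; the bottom plate has the same hole straight below. The pin goes through 31 mm of top plate, tongue and bottom plate; 21 mm of air is under them. Axes as the receiver.
- pasta_machine: Chrome pasta machine, 116 deep (x), 190 long (y), 134 mm tall, 0.7 to 1 kg, on four feet, loose. Origin on the worktop under its middle; z up. A steel tongue (40 wide, 10 mm thick, z 31 to 41 mm) runs out to y +190.5 mm; its end starts in the receiver's mouth, 20 to 45 mm short of home, y axes parallel. It slides with 3 to 8 N. Home, the tongue's end meets the receiver's closed end.
- machine_hole (a point): Centre of the 16.2 mm hole in the tongue, on its top face, 41 mm above the worktop, at y +170 mm of the machine. Home, it lies straight under receiver_hole.
- push_face (a point): Point on the machine's flat end cheek away from the tongue (machine y -95 mm), on the centre line, 40 mm above the worktop: push here along the machine's +y. The cheek is bare 46 mm to either side, from 25 to 60 mm height.
- accessory_block: Fixed wooden block 64 (x) x 150 (y) x 58 mm that holds the pin and the machine's crank. Origin on the worktop under the pin's bore; z up. It reaches 40 mm to -y and 110 mm to +y of the bore. The crank's hub is at y +62 mm, its arm runs on to +y, its upright wooden grip is at y +150 mm, 127 mm high. The bore is 22 mm wide: the pin lifts straight out, balls and all.
- quick_pin: Ball-lock pin, 0.12 kg, upright. Origin: centre of the flange's underside; z up its axis. Flange 28 mm across, 4 thick; ribbed grip 23.5 across, z 4 to 42; button 13 across, top at z 50. Shank 14 across, 47 long, last 9 mm tapering to 8 across. Four balls at z -34.6 make it 19.4 across unless the button is pressed: with the nose in the top hole it stands on them, flange 37 mm above the receiver.
- pin_handle (a point): Point on the pin's axis in the grip, 27 mm above the underside of the flange: where to grasp it.
- pin_flange (a point): Centre of the underside of the pin's flange. Seated, it lies on the receiver's top face at receiver_hole.
- pin_tip (a point): Lower end of the pin's shank, on its axis, 47 mm below the flange.
- button_top (a point): Centre of the top of the pin's button, 50 mm above the flange while not pressed.
- pin_button (a joint): Travel of the pin's button: 0 is out (balls out, locked), 0.005 m is fully pressed (balls in). It starts to move at 5 N and is at its stop at 8 N; pressing on then pushes the whole pin down. It springs back when let go.
- jam_jar: Jam jar, 62 mm across, 99 mm tall: bystander. Origin under its middle.
- egg_timer: White egg timer, 66 mm across, 62 mm tall: bystander. Origin under its middle.
- salt_shaker: Salt shaker, 44 mm across, 90 mm tall: bystander. Origin under its middle.
- scissors: Kitchen scissors lying on the worktop, 199 mm long: bystander. Origin under the middle.
- saucer: White saucer, 144 mm across, with the cup on it: bystander. Origin under its middle.
- cup: White cup, 94 mm across, 58 mm tall, on the saucer: bystander. Origin at its foot.

How it is judged:
On the way, in this order (a step that is already met when the one before it is completed fails the run):
1. the machine's tongue is home in the receiver: within 1.5 mm of its stop (y of machine_hole in the frame of receiver above -0.0015 m and horizontal distance between machine_hole and receiver_hole below 0.0025 m), for 0.2 s.
2. the pin's button is pressed while its nose is in the receiver's top hole (value of joint pin_button above 0.0028 m and horizontal distance between pin_tip and receiver_hole below 0.004 m and z of pin_tip in the frame of receiver below 0.051 m).
At the end, for the whole second after the job is handed in: The machine stands level with its tongue home (within 1.5 mm of its stop, hole under hole within 2.5 mm); the pin is upright in the holes (within 3 mm), its flange down on the top face (within 2 mm), its button sprung out (within 1 mm), so the balls lock beneath; all at rest (all of step 1 and horizontal distance between pin_flange and receiver_hole below 0.003 m and z of pin_flange in the frame of receiver between 0.05 and 0.054 m and angle between the z axis of quick_pin and the z axis of receiver, either way round below 0.06 rad and value of joint pin_button below 0.001 m and angle between pasta_machine's own z axis and vertical below 0.05 rad and linear speed of each of quick_pin, pasta_machine below 0.02 m/s); the robot touches nothing.
It fails at once if the machine is rammed into the receiver (over 30 N between them) (contact force between pasta_machine and receiver above 30 N).
It fails at once if the pin is forced (over 45 N on the receiver) (contact force between quick_pin and receiver above 45 N).
It fails at once if the pin is forced against the tongue (over 45 N) (contact force between quick_pin and pasta_machine above 45 N).
It fails at once if the machine is tipped (angle between pasta_machine's own z axis and vertical above 0.12 rad).
It fails at once if another thing on the worktop is knocked (moved over 20 mm) (distance of any of jam_jar, egg_timer, salt_shaker, scissors, saucer, cup from where it was at the start of the episode above 0.02 m).
It also fails if it takes over 58 s, if anything falls off the work surface, if the arm or the gripper's body presses on something with over 40 N, if the wrist force passes 120 N, or if a joint passes its speed limit or range.

## Working session

There is one attempt and no reset: what is moved stays moved. The work goes in short steps, Python scripts to look and compute and a shell command to move; the robot and the scene stay as the last step left them, time stands still between calls to the robot, and variables do not carry over. Pictures are saved under pics/ and viewed, about 8 in all and at most 12, crops included, and the job is handed in when it is done.

```bash
mkdir -p pics; cat > h.py <<'E'
import numpy as np, cv2
from bench import readout, vision
def snap(n,f=None):
    im=vision.get_image(n); 
    if f: cv2.imwrite('pics/'+f,im['color'])
    return im
def K(im):
    f=240/np.tan(np.radians(im['fovy'])/2); return np.array([[f,0,im['cx']],[0,f,im['cy']],[0,0,1.]])
def rays(im,px):
    u=cv2.undistortPoints(np.float64(px).reshape(-1,1,2),K(im),np.float64(im['distortion']))[:,0]
    d=np.c_[u[:,0],-u[:,1],-np.ones(len(u))]
    return d@np.array(im['rotation']).T
def onplane(im,px,z):
    d=rays(im,px); o=np.array(im['xyz']); return o+d*((z-o[2])/d[:,2])[:,None]
def cloud(im):
    h,w=im['z_map'].shape; v,u=np.mgrid[:h,:w]
    d=rays(im,np.c_[u.ravel(),v.ravel()]); P=np.array(im['xyz'])+d*im['z_map'].ravel()[:,None]
    P[im['z_map'].ravel()==0]=np.nan
    return P.reshape(h,w,3)
E
python3 - <<'E'
from h import *
for n in('scene','top'):
    im=snap(n,n+'0.png'); print(n,im['xyz'],np.round(im['rotation'],3).tolist(),im['fovy'],im['cx'],im['cy'],im['distortion'],(im['z_map']>0).mean())
print(readout.read_state())
E
```

```text
scene [-0.09865925  0.52931083  0.98909401] [[-0.687, 0.528, -0.499], [-0.727, -0.508, 0.463], [-0.008, 0.681, 0.733]] 51.11026528167699 318.6626244694755 240.51635159296157 [-0.07180071  0.          0.          0.          0.        ] 0.9961067708333333
top [ 0.22691793 -0.0315604   1.39472202] [[-0.028, 0.975, -0.221], [-1.0, -0.028, 0.004], [-0.002, 0.222, 0.975]] 46.03559774199949 330.78895261083505 244.5012999813009 [0.03530837 0.         0.         0.         0.        ] 0.9961067708333333
{'time_s': 0.1, 'joint_positions': array([-1.24597064e+00,  1.50949017e-01,  1.43793413e+00,  3.01614200e-05,
        1.55379396e+00, -1.33997951e-01]), 'qd': array([-1.30095920e-04, -3.13249628e-04,  4.22074803e-04,  4.50136841e-04,
        3.27923581e-05,  1.09322146e-03]), 'joint_efforts': array([ 6.01183798e-03, -7.14381552e+01, -5.71792459e+01, -1.04984019e-04,
        7.28526735e-03, -2.91482661e-05]), 'ee_pos': array([ 0.25458879, -0.51533446,  0.23074476]), 'eef_rot': array([[ 8.96574381e-01,  4.42893078e-01, -3.17516619e-04],
       [ 4.42893157e-01, -8.96573798e-01,  1.03736871e-03],
       [ 1.74766341e-04, -1.07070415e-03, -9.99999412e-01]]), 'ft_force': array([-0.36922706,  0.74378062, -0.34822423]), 'wrist_torque': array([-0.02883681,  0.05195634, -0.00775559]), 'width': 0.08538550010655332}
```

View pics/top0.png

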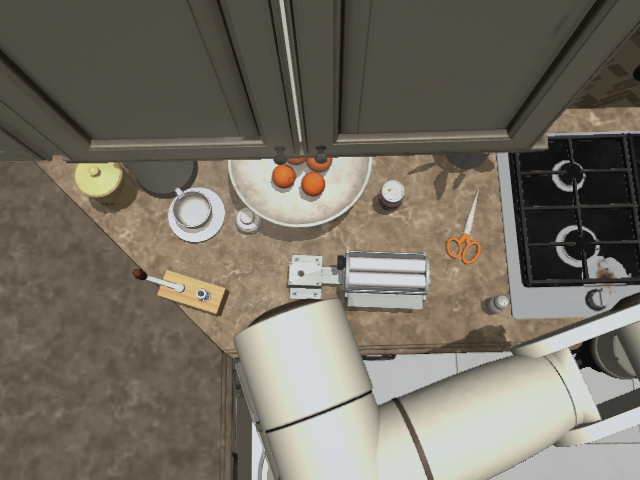

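View pics/scene0.png

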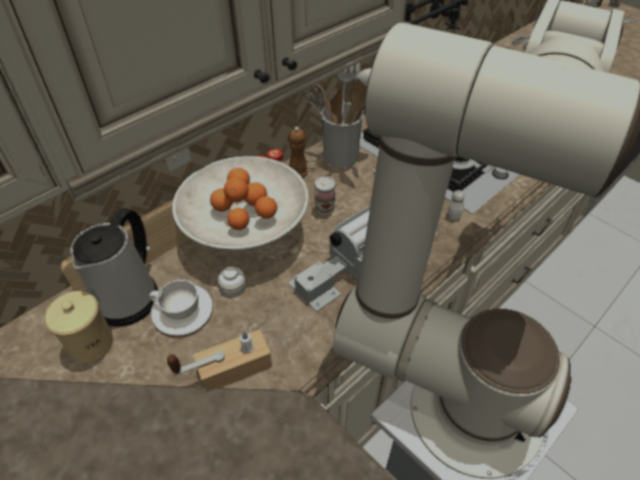

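The top view shows the receiver at about (305,275) with a dark hole near (301,273). The machine body spans x 345–428, with its tongue pointing left (world +y). The pin is at (202,295) and the salt shaker at (500,303). Next I'll measure these.

```bash
python3 - <<'E'
from h import *
im=snap('top'); C=cloud(im)
# enlarged crops
a=cv2.resize(im['color'][240:320,280:440],None,fx=5,fy=5,interpolation=cv2.INTER_CUBIC)
b=cv2.resize(im['color'][270:320,150:235],None,fx=4,fy=4,interpolation=cv2.INTER_CUBIC)
o=np.zeros((600,800,3),np.uint8);o[:400]=a;o[400:600,:340]=b
s=snap('scene'); c=cv2.resize(s['color'][255:315,285:365],None,fx=3.3,fy=3.3,interpolation=cv2.INTER_CUBIC);o[400:400+c.shape[0],340:340+c.shape[1]]=c
d=cv2.resize(s['color'][320:370,225:275],None,fx=3.6,fy=3.6,interpolation=cv2.INTER_CUBIC);o[400:580,610:790]=d
cv2.imwrite('pics/crop1.png',o)
for (u,v) in [(301,273),(310,275),(202,295),(202,288),(325,272),(385,270),(400,300),(428,280),(420,256),(420,305),(500,303),(470,320),(450,280)]: print((u,v),np.round(C[v,u],4))
# machine: height points >0.1
Z=C[...,2]
for nm,lo,hi,r in [('recvtop',.047,.057,(285,325,250,300)),('machtop',.06,.15,(335,440,240,315)),('pin',.075,.15,(190,215,280,305)),('salt',.02,.12,(485,515,285,320)),('block',.05,.064,(150,235,265,318))]:
    u0,u1,v0,v1=r; m=(Z[v0:v1,u0:u1]>lo)&(Z[v0:v1,u0:u1]<hi); P=C[v0:v1,u0:u1][m]
    rect=cv2.minAreaRect(np.float32(P[:,:2]*1000)); print(nm,len(P),rect,P.min(0).round(4),P.max(0).round(4),np.median(P[:,2]))
E
```

```text
(301, 273) [ 0.4729  0.0391 -0.0013]
(310, 275) [0.4586 0.0149 0.0488]
(202, 295) [0.41   0.2617 0.1023]
(202, 288) [0.433  0.2721 0.0582]
(325, 272) [ 0.4658 -0.0214  0.0438]
(385, 270) [ 0.453  -0.1594  0.1204]
(400, 300) [ 0.3878 -0.1944  0.084 ]
(428, 280) [ 0.4256 -0.2542  0.1306]
(420, 256) [ 0.4863 -0.2437  0.1062]
(420, 305) [ 0.3754 -0.2407  0.0795]
(500, 303) [ 0.3745 -0.4244  0.0858]
(470, 320) [ 0.3448 -0.374  -0.0036]
(450, 280) [ 0.4446 -0.3318  0.0005]
recvtop 672 ((462.3132629394531, 24.209890365600586), (85.07957458496094, 57.050052642822266), 86.09127044677734) [ 0.4326 -0.0193  0.0471] [0.4917 0.0682 0.0569] 0.05158265486104752
machtop 4524 ((439.84906005859375, -153.8887939453125), (212.45849609375, 133.44972229003906), 86.29582214355469) [ 0.3688 -0.2596  0.0602] [ 0.512  -0.0498  0.139 ] 0.11686992781361671
pin 100 ((413.8108825683594, 265.41644287109375), (22.022235870361328, 22.160615921020508), 77.82654571533203) [0.4029 0.254  0.0753] [0.4244 0.2772 0.1126] 0.10001367773606407
salt 331 ((377.2384338378906, -428.7499694824219), (37.633827209472656, 39.958404541015625), 71.08548736572266) [ 0.3565 -0.4487  0.0222] [ 0.3979 -0.4103  0.0933] 0.0763258911095448
block 1421 ((426.10821533203125, 298.1607360839844), (152.2004852294922, 64.26091766357422), 70.76054382324219) [0.3728 0.2173 0.05  ] [0.4792 0.3779 0.0639] 0.05747418988290409
```

View pics/crop1.png

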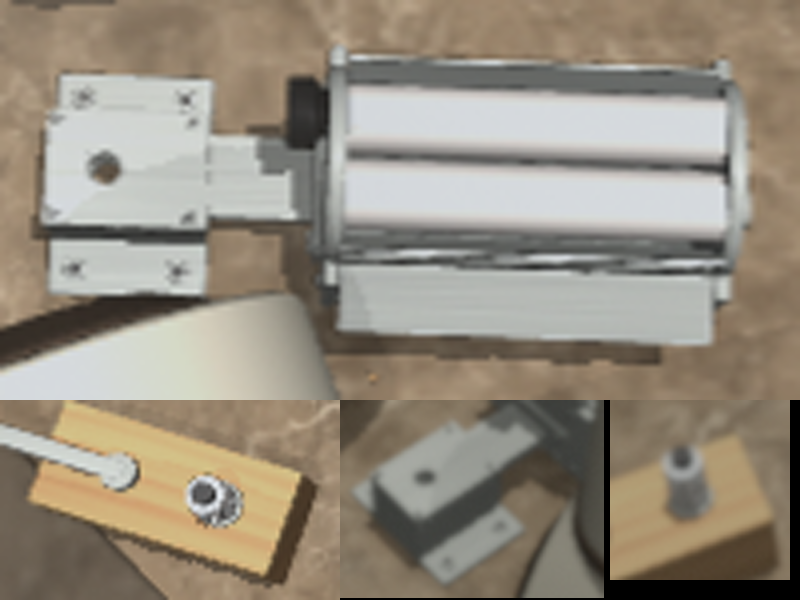

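```bash
cat > m.py <<'E'
from h import *
def blob(im,box,thr):
    u0,u1,v0,v1=box; k=4
    g=cv2.resize(cv2.cvtColor(im['color'],cv2.COLOR_BGR2GRAY)[v0:v1,u0:u1],None,fx=k,fy=k,interpolation=cv2.INTER_CUBIC)
    cs,_=cv2.findContours((g<thr).astype(np.uint8),cv2.RETR_EXTERNAL,cv2.CHAIN_APPROX_NONE)
    out=[]
    for c in cs:
        A=cv2.contourArea(c)
        if A>80:
            M=cv2.moments(c); out.append((u0+(M['m10']/A+.5)/k-.5,v0+(M['m01']/A+.5)/k-.5,A/k/k))
    return out
def tri(a,pa,b,pb):
    da,db=rays(a,[pa])[0],rays(b,[pb])[0]; oa,ob=np.array(a['xyz']),np.array(b['xyz'])
    s=np.linalg.lstsq(np.c_[da,-db],ob-oa,rcond=None)[0]; p,q=oa+da*s[0],ob+db*s[1]
    return (p+q)/2,np.linalg.norm(p-q)
E
python3 - <<'E'
from m import *
t=snap('top');s=snap('scene')
for nm,bt,bs,z in [('hole',(295,308,266,281),(302,320,270,287),.052),('button',(194,208,287,300),(238,253,328,345),.108)]:
    for thr in (100,130):
        B=blob(t,bt,thr);S=blob(s,bs,thr); print(nm,thr,np.round(B,2).tolist(),np.round(S,2).tolist())
        for x in B: print('  top',onplane(t,[x[:2]],z)[0].round(4))
        for x in S: print('  scn',onplane(s,[x[:2]],z)[0].round(4))
        for x in B:
            for y in S: print('   tri',tri(t,x[:2],s,y[:2]))
# receiver top face: bright top contour in both via cloud; edges of tongue visible vs z .041
for n,im,box in(('top',t,(285,330,250,300)),('scene',s,(285,365,250,320))):
    C=cloud(im);u0,u1,v0,v1=box;P=C[v0:v1,u0:u1].reshape(-1,3);P=P[np.abs(P[:,2]-.052)<.003]
    print(n,len(P),cv2.minAreaRect(np.float32(P[:,:2]*1000)))
C=cloud(s)
P=C[325:385,190:275].reshape(-1,3);P=P[np.abs(P[:,2]-.058)<.003];print('block',cv2.minAreaRect(np.float32(P[:,:2]*1000)))
# far cheek of the machine
C=cloud(t);P=C[240:315,335:445].reshape(-1,3);P=P[(P[:,2]>.03)&(P[:,2]<.15)];d=np.array([.067,.998]);print('cheek end along d',np.percentile(P[:,:2]@d,[0,.5,2,98]))
E
```

```text
hole 100 [[300.94, 273.37, 13.41]] [[310.41, 277.94, 8.12]]
  top [0.4626 0.0365 0.052 ]
  scn [0.4643 0.0349 0.052 ]
   tri (array([0.46219742, 0.03648825, 0.05524972]), np.float64(0.0004288821866927619))
hole 130 [[300.65, 273.12, 23.38]] [[318.05, 285.51, 5.16], [310.37, 278.0, 21.12]]
  top [0.4632 0.0372 0.052 ]
  scn [0.4352 0.0374 0.052 ]
  scn [0.4643 0.0351 0.052 ]
   tri (array([0.45727451, 0.03184679, 0.03142277]), np.float64(0.022715233958062794))
   tri (array([0.46248312, 0.03691216, 0.05527778]), np.float64(0.00042324614059269423))
button 100 [[200.49, 293.14, 18.56]] [[244.39, 335.31, 18.16]]
  top [0.4135 0.264  0.108 ]
  scn [0.4139 0.2642 0.108 ]
   tri (array([0.41371324, 0.2641132 , 0.10803712]), np.float64(0.00047607651830564274))
button 130 [[206.02, 296.34, 15.53], [200.43, 293.08, 23.59]] [[246.58, 342.79, 31.84], [243.21, 332.2, 89.16]]
  top [0.4058 0.2512 0.108 ]
  top [0.4137 0.2641 0.108 ]
  scn [0.3968 0.2719 0.108 ]
  scn [0.4216 0.2614 0.108 ]
   tri (array([0.41280071, 0.2605377 , 0.07481552]), np.float64(0.006118178774592102))
   tri (array([0.41246299, 0.25695615, 0.10998176]), np.float64(0.018061225480258875))
   tri (array([0.41399206, 0.26700119, 0.08389226]), np.float64(0.00801959410919935))
   tri (array([0.41387349, 0.26326963, 0.11785608]), np.float64(0.004187051310295279))
top 501 ((462.5211181640625, 27.593257904052734), (78.10277557373047, 56.33763885498047), 85.73571014404297)
scene 622 ((448.9220275878906, -2.5166702270507812), (139.3271026611328, 89.36421203613281), 87.31533813476562)
block ((427.3119201660156, 297.14208984375), (149.45262145996094, 68.53050994873047), 71.51348114013672)
cheek end along d [-0.23004506 -0.225633   -0.2225044  -0.02267669]
```

```bash
python3 -m pendant '[{"dx":3.6,"dy":1,"yaw":-6,"grip":8.54},{"dx":7.2,"dy":2.5,"yaw":-12,"grip":8.54},{"dx":10.8,"dy":4.5,"yaw":-18,"grip":8.54},{"dx":14.4,"dy":6.5,"yaw":-24,"grip":8.54},{"dx":18.1,"dy":8.5,"yaw":-30.4,"grip":8.54}]' 40; python3 -m pendant '[{"dy":3,"dz":-3},{"dy":6,"dz":-6},{"dy":9,"dz":-9},{"dy":9,"dz":-12},{"dy":9,"dz":-12}]'
```

```text
invalid input
invalid input
```

```bash
python3 -m pendant '[{"dx":3.6,"dy":1,"dz":0,"yaw":-6,"grip":8.5},{"dx":7.2,"dy":2.5,"dz":0,"yaw":-12,"grip":8.5},{"dx":10.8,"dy":4.5,"dz":0,"yaw":-18,"grip":8.5},{"dx":14.4,"dy":6.5,"dz":0,"yaw":-24,"grip":8.5},{"dx":18.1,"dy":8.5,"dz":0,"yaw":-30.4,"grip":8.5}]' 40
```

```text
time_s: 0.72
ee_pos: [0.4358, -0.43, 0.2313]
eef_rot: [[0.997, -0.074, 0.0], [-0.074, -0.997, 0.0], [0.0, -0.0, -1.0]]
ft_force: [0.6, -0.9, -0.1]
width: 0.085
```

```bash
python3 -m pendant '[{"dx":0,"dy":3,"dz":-2,"yaw":0,"grip":8.5},{"dx":0,"dy":6,"dz":-4,"yaw":0,"grip":8.5},{"dx":0,"dy":8.5,"dz":-7,"yaw":0,"grip":8.5},{"dx":0,"dy":8.5,"dz":-11,"yaw":0,"grip":8.5},{"dx":0,"dy":8.5,"dz":-14,"yaw":0,"grip":8.5}]'; python3 -m pendant '[{"dx":0,"dy":0,"dz":-3,"yaw":0,"grip":8.5},{"dx":0,"dy":0,"dz":-5,"yaw":0,"grip":8.5},{"dx":0,"dy":0,"dz":-7,"yaw":0,"grip":8.5},{"dx":0,"dy":0,"dz":-7,"yaw":0,"grip":8.5}]'; python3 - <<'E'
from h import *
im=snap('top');cv2.imwrite('pics/a1.png',cv2.resize(im['color'][230:350,280:520],None,fx=3,fy=3))
E
```

```text
time_s: 1.13
ee_pos: [0.4342, -0.3444, 0.0894]
eef_rot: [[0.998, -0.067, -0.0], [-0.067, -0.998, 0.0], [-0.0, -0.0, -1.0]]
ft_force: [0.6, -0.4, -0.0]
width: 0.0848
time_s: 1.47
ee_pos: [0.4329, -0.3448, 0.0176]
eef_rot: [[0.998, -0.069, -0.004], [-0.069, -0.998, 0.004], [-0.004, -0.004, -1.0]]
ft_force: [-1.3, -0.1, -1.7]
width: 0.0851
```

View pics/a1.png

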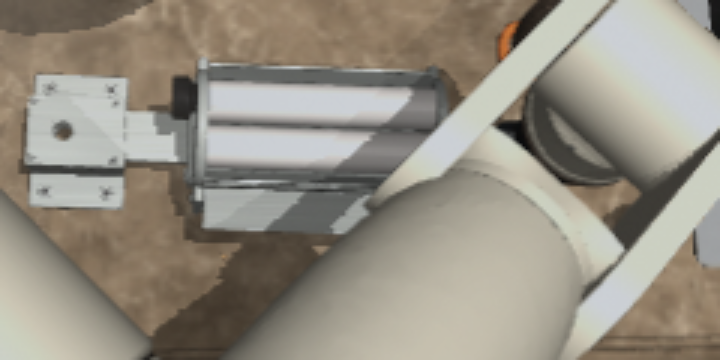

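```bash
python3 -m pendant '[{"dx":0.1,"dy":0.4,"dz":0,"yaw":0,"grip":8.5},{"dx":0.3,"dy":0.8,"dz":0,"yaw":0,"grip":8.5},{"dx":0.3,"dy":1.1,"dz":0,"yaw":0,"grip":8.5},{"dx":0.3,"dy":1.4,"dz":0,"yaw":0,"grip":8.5},{"dx":0.3,"dy":1.4,"dz":0,"yaw":0,"grip":8.5}]'; python3 -m pendant '[{"dx":0,"dy":0.2,"dz":0,"yaw":0,"grip":8.5},{"dx":0,"dy":0.4,"dz":0,"yaw":0,"grip":8.5},{"dx":0,"dy":0.6,"dz":0,"yaw":0,"grip":8.5},{"dx":0,"dy":0.8,"dz":0,"yaw":0,"grip":8.5},{"dx":0.1,"dy":1,"dz":0,"yaw":0,"grip":8.5}]'
```

```text
time_s: 1.93
ee_pos: [0.4379, -0.3323, 0.0224]
eef_rot: [[0.998, -0.068, 0.001], [-0.068, -0.998, -0.002], [0.002, 0.002, -1.0]]
ft_force: [0.4, -2.0, 0.5]
width: 0.0852
time_s: 2.35
ee_pos: [0.4385, -0.323, 0.0222]
eef_rot: [[0.998, -0.069, 0.001], [-0.069, -0.998, -0.002], [0.001, 0.002, -1.0]]
ft_force: [-1.2, -7.4, 2.1]
width: 0.0849
```

```bash
python3 -m pendant '[{"dx":0,"dy":0.2,"dz":0,"yaw":0,"grip":8.5},{"dx":0,"dy":0.4,"dz":0,"yaw":0,"grip":8.5},{"dx":0,"dy":0.6,"dz":0,"yaw":0,"grip":8.5},{"dx":0.1,"dy":0.8,"dz":0,"yaw":0,"grip":8.5},{"dx":0.1,"dy":1,"dz":0,"yaw":0,"grip":8.5}]'; cat > p.py <<'E'
from h import *
im=snap('top');C=cloud(im)[235:320,290:440].reshape(-1,3);d=np.array([.0715,.9974]);n=np.array([.9974,-.0715]);h=np.array([.463,.0367])
P=C[(C[:,2]>.07)&(C[:,2]<.15)];s=(P[:,:2]-h)@d;t=(P[:,:2]-h)@n
m=(np.abs(t)<.045)
print('mach end s',np.percentile(s[m],[97,99,99.7]).round(4),'expect home -0.075 (cheek)')
for lo,hi in((.10,.12),(.115,.14)):
  k=(P[:,2]>lo)&(P[:,2]<hi)&(t>-.04);print(lo,np.sort(s[k])[-40::8].round(4))
cv2.imwrite('pics/p.png',im['color'])
E
python3 p.py
```

```text
time_s: 2.77
ee_pos: [0.4397, -0.313, 0.0221]
eef_rot: [[0.998, -0.069, 0.001], [-0.069, -0.998, -0.002], [0.001, 0.002, -1.0]]
ft_force: [-1.1, -7.2, 1.8]
width: 0.085
mach end s [-0.0785 -0.0692 -0.0654] expect home -0.075 (cheek)
0.1 [-0.0743 -0.0719 -0.0697 -0.0677 -0.0655]
0.115 [-0.072  -0.0701 -0.0692 -0.0673 -0.0652]
```

```bash
python3 -m pendant '[{"dx":0,"dy":0.1,"dz":0,"yaw":0,"grip":8.5},{"dx":0,"dy":0.2,"dz":0,"yaw":0,"grip":8.5},{"dx":0,"dy":0.3,"dz":0,"yaw":0,"grip":8.5},{"dx":0,"dy":0.4,"dz":0,"yaw":0,"grip":8.5},{"dx":0,"dy":0.5,"dz":0,"yaw":0,"grip":8.5}]';python3 -m pendant '[{"dx":0,"dy":0.1,"dz":0,"yaw":0,"grip":8.5},{"dx":0,"dy":0.2,"dz":0,"yaw":0,"grip":8.5},{"dx":0.1,"dy":0.3,"dz":0,"yaw":0,"grip":8.5}]'; python3 - <<'E'
from h import *
im=snap('top');a=cv2.imread('pics/top0.png');f=lambda i:cv2.resize(i[240:310,284:400],None,fx=4,fy=4)
cv2.imwrite('pics/b1.png',np.vstack([f(a),f(im['color'])]))
E
```

```text
time_s: 3.23
ee_pos: [0.4396, -0.308, 0.0221]
eef_rot: [[0.998, -0.069, 0.001], [-0.069, -0.998, -0.002], [0.001, 0.002, -1.0]]
ft_force: [-0.4, -6.1, 1.6]
width: 0.085
time_s: 3.48
ee_pos: [0.4405, -0.3049, 0.022]
eef_rot: [[0.998, -0.069, 0.001], [-0.069, -0.998, -0.002], [0.001, 0.001, -1.0]]
ft_force: [-2.1, -5.6, 2.5]
width: 0.085
```

View pics/b1.png

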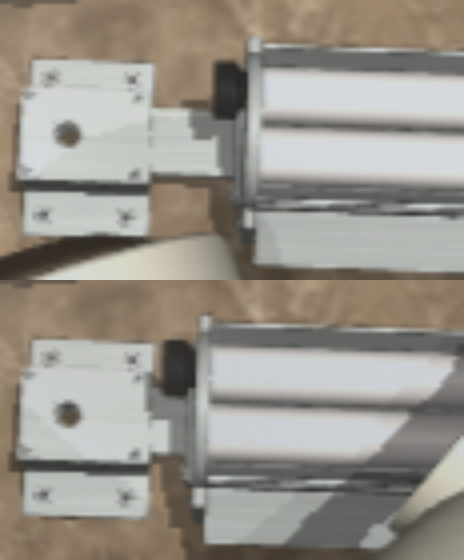

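```bash
python3 -m pendant '[{"dx":0,"dy":0.06,"dz":0,"yaw":0,"grip":8.5},{"dx":0,"dy":0.12,"dz":0,"yaw":0,"grip":8.5},{"dx":0,"dy":0.18,"dz":0,"yaw":0,"grip":8.5}]';python3 -m pendant '[{"dx":0,"dy":0.06,"dz":0,"yaw":0,"grip":8.5},{"dx":0,"dy":0.12,"dz":0,"yaw":0,"grip":8.5}]'
```

```text
time_s: 3.78
ee_pos: [0.4406, -0.3031, 0.022]
eef_rot: [[0.998, -0.069, 0.001], [-0.069, -0.998, -0.001], [0.001, 0.001, -1.0]]
ft_force: [-0.5, -6.0, 2.1]
width: 0.0855
time_s: 3.95
ee_pos: [0.4406, -0.3026, 0.0222]
eef_rot: [[0.998, -0.069, 0.001], [-0.069, -0.998, -0.003], [0.001, 0.003, -1.0]]
ft_force: [-2.3, -18.7, 0.9]
width: 0.0852
```

```bash
python3 -m pendant '[{"dx":0,"dy":0.02,"dz":0,"yaw":0,"grip":8.5},{"dx":0,"dy":0.02,"dz":0,"yaw":0,"grip":8.5}]'; python3 - <<'E'
from h import *
im=snap('top');f=lambda i:cv2.resize(i[240:310,284:400],None,fx=6,fy=6,interpolation=cv2.INTER_CUBIC)
cv2.imwrite('pics/b2.png',f(im['color']))
E
```

```text
time_s: 4.12
ee_pos: [0.4406, -0.3027, 0.0222]
eef_rot: [[0.998, -0.069, 0.001], [-0.069, -0.998, -0.003], [0.002, 0.003, -1.0]]
ft_force: [-2.3, -15.5, 0.3]
width: 0.0849
```

View pics/b2.png

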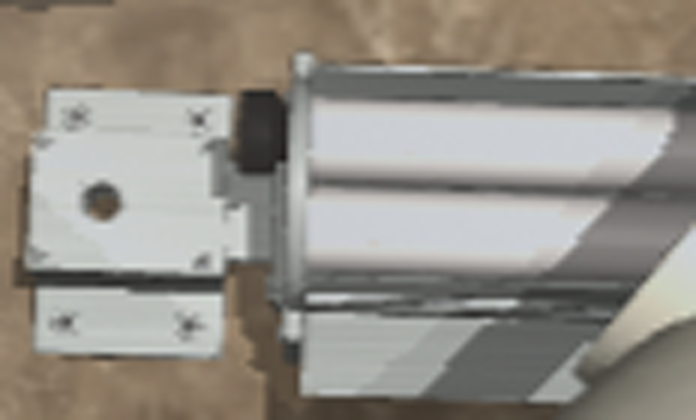

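The picture shows the tongue seated and the hole still clear through at (101,202). The push force rose sharply at the stop, so I'm backing off and going to the pin.

```bash
python3 -m pendant '[{"dx":0,"dy":-1.5,"dz":0,"yaw":0,"grip":8.5},{"dx":0,"dy":-2.5,"dz":1,"yaw":0,"grip":8.5},{"dx":0,"dy":-2.5,"dz":5,"yaw":0,"grip":8.5},{"dx":0,"dy":-2.5,"dz":9,"yaw":0,"grip":8.5},{"dx":0,"dy":-2.5,"dz":13,"yaw":0,"grip":8.5}]';python3 -m pendant '[{"dx":0,"dy":0,"dz":4,"yaw":7,"grip":8.5},{"dx":0,"dy":2,"dz":8,"yaw":14,"grip":7},{"dx":0,"dy":5,"dz":10,"yaw":21,"grip":5.5},{"dx":0,"dy":9,"dz":10,"yaw":28,"grip":5},{"dx":0,"dy":13,"dz":10,"yaw":35,"grip":5}]'
python3 -m pendant '[{"dx":0,"dy":4,"dz":0,"yaw":7,"grip":5},{"dx":0,"dy":8,"dz":0,"yaw":14,"grip":5},{"dx":0,"dy":12,"dz":0,"yaw":21,"grip":5},{"dx":0,"dy":16,"dz":0,"yaw":28,"grip":5},{"dx":0,"dy":20,"dz":0,"yaw":35,"grip":5}]'
python3 -m pendant '[{"dx":0,"dy":4,"dz":0,"yaw":5,"grip":5},{"dx":0,"dy":8,"dz":0,"yaw":5,"grip":5},{"dx":0,"dy":12,"dz":0,"yaw":5,"grip":5},{"dx":-1,"dy":16,"dz":0,"yaw":5,"grip":5},{"dx":-2,"dy":20,"dz":0,"yaw":5,"grip":5}]'
```

```text
time_s: 4.58
ee_pos: [0.4398, -0.3265, 0.1535]
eef_rot: [[0.998, -0.069, -0.0], [-0.069, -0.998, 0.001], [-0.001, -0.001, -1.0]]
ft_force: [0.4, -0.3, 0.1]
width: 0.0849
time_s: 5.0
ee_pos: [0.4403, -0.1958, 0.2536]
eef_rot: [[0.854, 0.52, 0.002], [0.52, -0.854, -0.001], [0.002, 0.002, -1.0]]
ft_force: [0.9, 0.5, -0.0]
width: 0.0497
time_s: 5.42
ee_pos: [0.44, 0.0053, 0.2525]
eef_rot: [[0.401, 0.916, 0.001], [0.916, -0.401, 0.0], [0.0, 0.001, -1.0]]
ft_force: [0.5, 0.6, 0.5]
width: 0.0497
time_s: 5.83
ee_pos: [0.42, 0.2055, 0.2522]
eef_rot: [[0.325, 0.946, 0.0], [0.946, -0.325, 0.0], [0.0, 0.0, -1.0]]
ft_force: [1.2, -0.1, -0.1]
width: 0.0499
```

```bash
python3 -m pendant '[{"dx":-0.3,"dy":3,"dz":0,"yaw":0,"grip":5},{"dx":-0.6,"dy":5.8,"dz":-2,"yaw":0,"grip":5},{"dx":-0.6,"dy":5.8,"dz":-5,"yaw":0,"grip":5},{"dx":-0.6,"dy":5.8,"dz":-9,"yaw":0,"grip":5},{"dx":-0.6,"dy":5.8,"dz":-9,"yaw":0,"grip":5}]'; python3 - <<'E'
from h import *
im=snap('top');s=snap('scene')
f=lambda i:cv2.resize(i,None,fx=4,fy=4,interpolation=cv2.INTER_CUBIC)
cv2.imwrite('pics/c1.png',np.hstack([f(im['color'][230:320,160:260]),f(s['color'][280:370,200:300])]))
E
```

```text
time_s: 6.25
ee_pos: [0.412, 0.2611, 0.1558]
eef_rot: [[0.324, 0.946, -0.008], [0.946, -0.324, -0.003], [-0.006, -0.007, -1.0]]
ft_force: [-1.1, -0.3, -1.9]
width: 0.0503
```

View pics/c1.png

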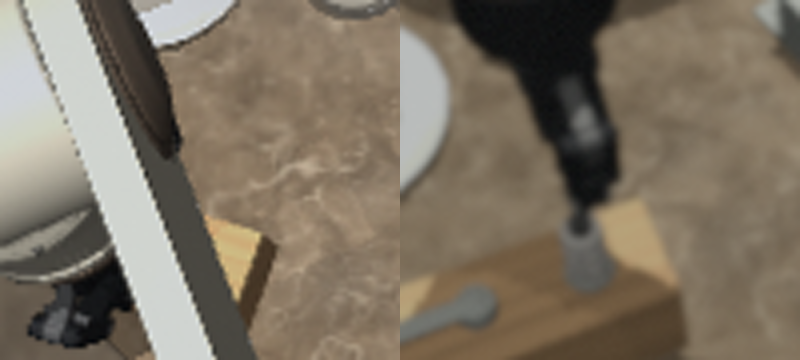

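In the scene half, the fingers stand right over the pin's button at about (580,220). The top view is blocked by the arm. I'm descending in two steps.

```bash
python3 -m pendant '[{"dx":0,"dy":0,"dz":-2,"yaw":0,"grip":5},{"dx":0,"dy":0,"dz":-3,"yaw":0,"grip":5},{"dx":0,"dy":0,"dz":-3,"yaw":0,"grip":5},{"dx":0,"dy":0,"dz":-3,"yaw":0,"grip":5}]'
```

```text
time_s: 6.68
ee_pos: [0.4149, 0.2619, 0.1327]
eef_rot: [[0.325, 0.946, 0.001], [0.946, -0.325, 0.0], [0.001, 0.001, -1.0]]
ft_force: [-0.1, 0.4, 0.2]
width: 0.05
```

```bash
python3 -m pendant '[{"dx":-0.1,"dy":0.2,"dz":-0.5,"yaw":0,"grip":5},{"dx":-0.1,"dy":0.2,"dz":-2.5,"yaw":0,"grip":5},{"dx":-0.1,"dy":0.2,"dz":-4.5,"yaw":0,"grip":5},{"dx":-0.1,"dy":0.2,"dz":-6.5,"yaw":0,"grip":5},{"dx":-0.1,"dy":0.2,"dz":-6.5,"yaw":0,"grip":5}]'; python3 -m pendant '[{"dx":0,"dy":0,"dz":0,"yaw":0,"grip":2.8},{"dx":0,"dy":0,"dz":0,"yaw":0,"grip":2.4},{"dx":0,"dy":0,"dz":0,"yaw":0,"grip":2},{"dx":0,"dy":0,"dz":0,"yaw":0,"grip":2},{"dx":0,"dy":0,"dz":0,"yaw":0,"grip":2}]' 40
```

```text
time_s: 7.1
ee_pos: [0.4121, 0.2635, 0.0638]
eef_rot: [[0.325, 0.946, -0.004], [0.946, -0.325, -0.001], [-0.002, -0.003, -1.0]]
ft_force: [-0.9, -0.3, -0.8]
width: 0.0499
time_s: 7.52
ee_pos: [0.4141, 0.2643, 0.0679]
eef_rot: [[0.325, 0.946, 0.002], [0.946, -0.325, 0.001], [0.002, 0.002, -1.0]]
ft_force: [-1.8, 0.5, 8.9]
width: 0.0221
```

```bash
python3 -m pendant '[{"dx":0,"dy":0,"dz":0.5,"yaw":0,"grip":2},{"dx":0,"dy":0,"dz":2,"yaw":0,"grip":2},{"dx":0,"dy":0,"dz":4,"yaw":0,"grip":2},{"dx":0,"dy":0,"dz":7,"yaw":0,"grip":2},{"dx":0,"dy":0,"dz":10,"yaw":0,"grip":2}]'; python3 -m pendant '[{"dx":0,"dy":0,"dz":1,"yaw":0,"grip":2},{"dx":0,"dy":0,"dz":1,"yaw":0,"grip":2}]'; python3 - <<'E'
from h import *
s=snap('scene');t=snap('top')
f=lambda i:cv2.resize(i,None,fx=4,fy=4,interpolation=cv2.INTER_CUBIC)
cv2.imwrite('pics/c2.png',np.hstack([f(s['color'][230:360,180:280]),f(t['color'][210:340,280:380])]))
E
```

```text
time_s: 7.93
ee_pos: [0.413, 0.2638, 0.168]
eef_rot: [[0.325, 0.946, -0.0], [0.946, -0.325, -0.0], [-0.0, -0.0, -1.0]]
ft_force: [0.4, 0.9, -0.5]
width: 0.022
time_s: 8.1
ee_pos: [0.4144, 0.2644, 0.1796]
eef_rot: [[0.325, 0.946, 0.005], [0.946, -0.325, 0.002], [0.004, 0.004, -1.0]]
ft_force: [0.7, 0.6, -2.2]
width: 0.0217
```

View pics/c2.png

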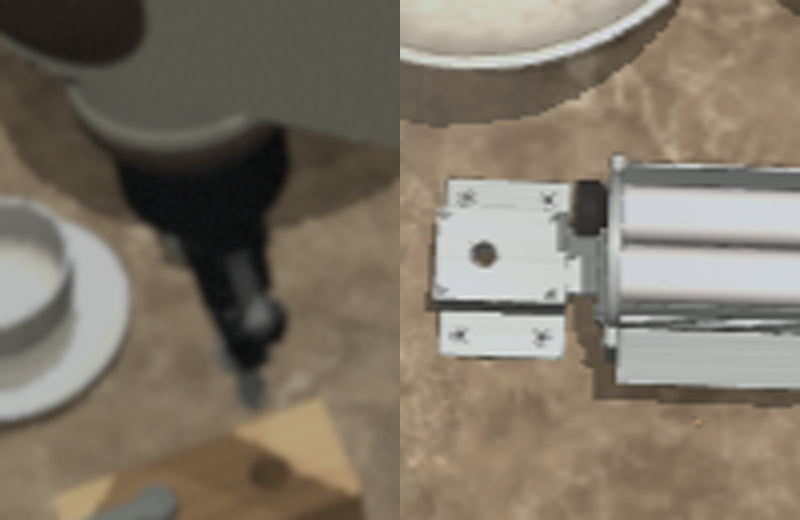

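```bash
python3 - <<'E'
from m import *
s=snap('scene');t=snap('top');C=cloud(s)
for z in (.12,.125,.13): print(onplane(s,[(242.5,331.2)],z)[0].round(4))
for v in range(310,334,2): print(v,[tuple(np.round(C[v,u]*1000).astype(int)) for u in range(234,250,2) if abs(C[v,u,0]-.41)<.04 and C[v,u,2]>.1])
B=blob(t,(295,308,266,281),115);print([onplane(t,[b[:2]],.052)[0].round(4) for b in B])
o=cv2.resize(s['color'][295:345,215:275],None,fx=12,fy=12,interpolation=cv2.INTER_CUBIC);cv2.imwrite('pics/c3.png',o)
E
```

```text
[0.4174 0.2646 0.12  ]
[0.4144 0.2662 0.125 ]
[0.4114 0.2677 0.13  ]
310 [(np.int64(397), np.int64(283), np.int64(234)), (np.int64(373), np.int64(291), np.int64(266)), (np.int64(371), np.int64(288), np.int64(266))]
312 [(np.int64(400), np.int64(282), np.int64(223)), (np.int64(394), np.int64(281), np.int64(229))]
314 [(np.int64(399), np.int64(283), np.int64(219)), (np.int64(393), np.int64(283), np.int64(225))]
316 [(np.int64(416), np.int64(276), np.int64(187)), (np.int64(401), np.int64(279), np.int64(206))]
318 [(np.int64(422), np.int64(274), np.int64(172)), (np.int64(384), np.int64(289), np.int64(227)), (np.int64(371), np.int64(292), np.int64(245)), (np.int64(374), np.int64(278), np.int64(227)), (np.int64(373), np.int64(275), np.int64(225))]
320 [(np.int64(420), np.int64(276), np.int64(169)), (np.int64(406), np.int64(279), np.int64(188)), (np.int64(375), np.int64(290), np.int64(233)), (np.int64(373), np.int64(287), np.int64(232)), (np.int64(391), np.int64(274), np.int64(198)), (np.int64(390), np.int64(271), np.int64(196)), (np.int64(390), np.int64(266), np.int64(192)), (np.int64(394)
[... 618 characters left out ...]
t64(408), np.int64(264), np.int64(148)), (np.int64(414), np.int64(256), np.int64(134))]
328 [(np.int64(413), np.int64(271), np.int64(143)), (np.int64(409), np.int64(269), np.int64(145)), (np.int64(407), np.int64(265), np.int64(144)), (np.int64(410), np.int64(259), np.int64(134))]
330 [(np.int64(414), np.int64(271), np.int64(135)), (np.int64(406), np.int64(271), np.int64(143)), (np.int64(408), np.int64(266), np.int64(137)), (np.int64(406), np.int64(262), np.int64(134))]
332 [(np.int64(413), np.int64(273), np.int64(131)), (np.int64(409), np.int64(270), np.int64(133)), (np.int64(407), np.int64(267), np.int64(132)), (np.int64(404), np.int64(264), np.int64(132))]
[array([0.4634, 0.0373, 0.052 ])]
```

View pics/c3.png

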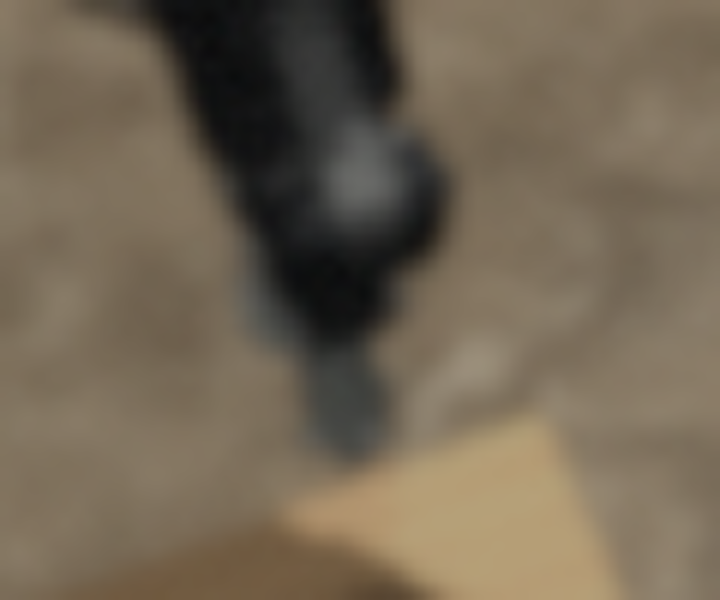

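```bash
python3 -m pendant '[{"dx":0.8,"dy":-3.5,"dz":0,"yaw":0,"grip":2},{"dx":1.6,"dy":-7,"dz":0,"yaw":0,"grip":2},{"dx":2.4,"dy":-10.5,"dz":0,"yaw":0,"grip":2},{"dx":3.2,"dy":-14,"dz":0,"yaw":0,"grip":2},{"dx":4,"dy":-17.5,"dz":0,"yaw":0,"grip":2}]';python3 -m pendant '[{"dx":0.5,"dy":-3,"dz":0,"yaw":0,"grip":2},{"dx":0.9,"dy":-5.3,"dz":0,"yaw":0,"grip":2},{"dx":0.9,"dy":-5.3,"dz":0,"yaw":0,"grip":2},{"dx":0.9,"dy":-5.3,"dz":0,"yaw":0,"grip":2}]'; python3 -m pendant '[{"dx":0,"dy":0,"dz":-2,"yaw":0,"grip":2},{"dx":0,"dy":0,"dz":-4,"yaw":0,"grip":2},{"dx":0,"dy":0,"dz":-6,"yaw":0,"grip":2},{"dx":0,"dy":0,"dz":-6,"yaw":0,"grip":2},{"dx":0,"dy":0,"dz":-6,"yaw":0,"grip":2}]'; python3 - <<'E'
from h import *
s=snap('scene');t=snap('top')
f=lambda i:cv2.resize(i,None,fx=6,fy=6,interpolation=cv2.INTER_CUBIC)
cv2.imwrite('pics/d1.png',np.hstack([f(s['color'][235:315,280:345]),f(t['color'][230:310,275:340])]))
E
```

```text
time_s: 8.72
ee_pos: [0.4528, 0.0873, 0.175]
eef_rot: [[0.324, 0.946, -0.002], [0.946, -0.324, -0.0], [-0.001, -0.002, -1.0]]
ft_force: [2.1, 0.6, -1.2]
width: 0.0221
time_s: 9.05
ee_pos: [0.462, 0.035, 0.175]
eef_rot: [[0.327, 0.945, -0.002], [0.945, -0.327, 0.0], [-0.0, -0.002, -1.0]]
ft_force: [0.2, 0.9, -1.2]
width: 0.0219
time_s: 9.47
ee_pos: [0.4616, 0.0367, 0.1156]
eef_rot: [[0.324, 0.946, -0.003], [0.946, -0.324, 0.0], [-0.0, -0.003, -1.0]]
ft_force: [0.1, 0.1, 0.2]
width: 0.0221
```

View pics/d1.png

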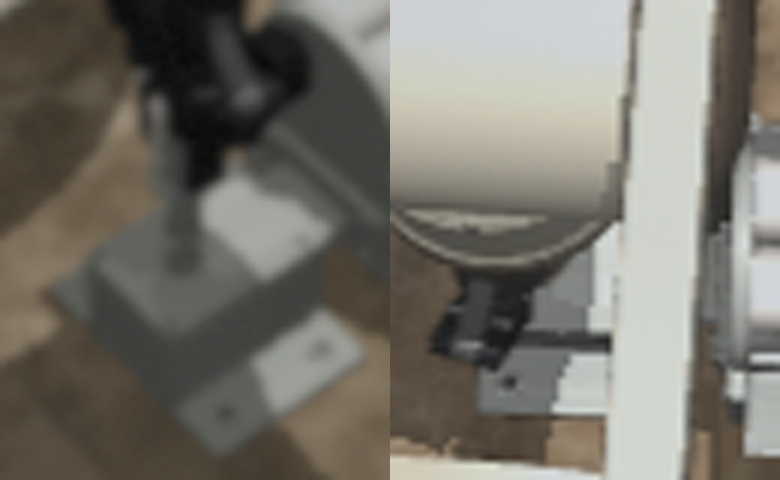

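The nose stands over the hole, at (182,255) in the scene half. I'll correct by about 1.5 mm and lower gently.

```bash
python3 -m pendant '[{"dx":0.15,"dy":-0.03,"dz":0,"yaw":0,"grip":2},{"dx":0.15,"dy":-0.03,"dz":-0.3,"yaw":0,"grip":2},{"dx":0.15,"dy":-0.03,"dz":-0.6,"yaw":0,"grip":2},{"dx":0.15,"dy":-0.03,"dz":-0.8,"yaw":0,"grip":2},{"dx":0.15,"dy":-0.03,"dz":-0.9,"yaw":0,"grip":2}]'; python3 -m pendant '[{"dx":0,"dy":0,"dz":-0.2,"yaw":0,"grip":2},{"dx":0,"dy":0,"dz":-0.3,"yaw":0,"grip":2}]'
```

```text
time_s: 9.98
ee_pos: [0.4637, 0.0356, 0.1069]
eef_rot: [[0.325, 0.946, -0.0], [0.946, -0.325, 0.0], [-0.0, -0.0, -1.0]]
ft_force: [-0.4, 0.4, -1.5]
width: 0.0219
time_s: 10.15
ee_pos: [0.4638, 0.0356, 0.104]
eef_rot: [[0.325, 0.946, -0.0], [0.946, -0.325, 0.0], [-0.0, -0.0, -1.0]]
ft_force: [0.7, -0.4, -1.0]
width: 0.022
```

```bash
python3 -m pendant '[{"dx":0,"dy":0,"dz":-0.15,"yaw":0,"grip":2},{"dx":0,"dy":0,"dz":-0.3,"yaw":0,"grip":2}]';  python3 -m pendant '[{"dx":0,"dy":0,"dz":-0.1,"yaw":0,"grip":2},{"dx":0,"dy":0,"dz":-0.2,"yaw":0,"grip":2}]'
```

```text
time_s: 10.32
ee_pos: [0.4639, 0.0356, 0.1012]
eef_rot: [[0.325, 0.946, -0.0], [0.946, -0.325, 0.0], [0.0, -0.0, -1.0]]
ft_force: [0.1, -0.0, -1.8]
width: 0.0221
time_s: 10.48
ee_pos: [0.4638, 0.0356, 0.0992]
eef_rot: [[0.325, 0.946, -0.0], [0.946, -0.325, 0.0], [-0.0, -0.0, -1.0]]
ft_force: [0.6, 0.1, -0.9]
width: 0.022
```

```bash
python3 -m pendant '[{"dx":0,"dy":0,"dz":-0.1,"yaw":0,"grip":2},{"dx":0,"dy":0,"dz":-0.15,"yaw":0,"grip":2}]';  python3 -m pendant '[{"dx":0,"dy":0,"dz":-0.08,"yaw":0,"grip":2},{"dx":0,"dy":0,"dz":-0.15,"yaw":0,"grip":2}]'
```

```text
time_s: 10.65
ee_pos: [0.4643, 0.0357, 0.0986]
eef_rot: [[0.325, 0.946, 0.001], [0.946, -0.325, 0.0], [0.0, 0.001, -1.0]]
ft_force: [-4.1, 1.5, 17.3]
width: 0.0219
time_s: 10.82
ee_pos: [0.4647, 0.0357, 0.0982]
eef_rot: [[0.325, 0.946, 0.003], [0.946, -0.325, -0.0], [0.001, 0.002, -1.0]]
ft_force: [-8.4, 2.1, 35.9]
width: 0.0222
```

```bash
python3 -m pendant '[{"dx":-0.03,"dy":0,"dz":0.2,"yaw":0,"grip":2},{"dx":-0.05,"dy":0,"dz":0.22,"yaw":0,"grip":2},{"dx":-0.05,"dy":0,"dz":0.22,"yaw":0,"grip":2}]'
```

```text
time_s: 11.07
ee_pos: [0.4636, 0.0356, 0.0988]
eef_rot: [[0.325, 0.946, 0.001], [0.946, -0.325, -0.0], [0.0, 0.001, -1.0]]
ft_force: [-0.7, 1.8, 7.8]
width: 0.0216
```

```bash
python3 -m pendant '[{"dx":0,"dy":0,"dz":0.03,"yaw":0,"grip":2.2},{"dx":0,"dy":0,"dz":0.03,"yaw":0,"grip":2.5},{"dx":0,"dy":0,"dz":0.03,"yaw":0,"grip":3},{"dx":0,"dy":0,"dz":0.03,"yaw":0,"grip":4},{"dx":0,"dy":0,"dz":0.03,"yaw":0,"grip":5}]' 20; python3 -m pendant '[{"dx":0,"dy":0,"dz":0,"yaw":0,"grip":5},{"dx":0,"dy":0,"dz":1,"yaw":0,"grip":5},{"dx":0,"dy":0,"dz":3,"yaw":0,"grip":5},{"dx":0,"dy":0,"dz":5,"yaw":0,"grip":5},{"dx":0,"dy":0,"dz":7,"yaw":0,"grip":5}]'; python3 -m pendant '[{"dx":0,"dy":0,"dz":2,"yaw":0,"grip":2},{"dx":0,"dy":0,"dz":2,"yaw":0,"grip":0},{"dx":0,"dy":0,"dz":2,"yaw":0,"grip":0},{"dx":0,"dy":0,"dz":2,"yaw":0,"grip":0}]'; python3 - <<'E'
from m import *
s=snap('scene');t=snap('top')
f=lambda i:cv2.resize(i,None,fx=6,fy=6,interpolation=cv2.INTER_CUBIC)
cv2.imwrite('pics/d2.png',np.hstack([f(s['color'][215:310,280:345]),f(t['color'][215:310,275:340])]))
for thr in(60,80,100):print(np.round(blob(s,(295,325,238,272),thr),1).tolist())
# predicted pixel of button top at hole xy, z=.139
p=(np.array([.4636,.0358,.139])-s['xyz'])@np.array(s['rotation']);k=K(s);print(k[0,0]*p[0]/-p[2]+k[0,2],k[1,1]*-p[1]/-p[2]+k[1,2])
E
```

```text
time_s: 11.48
ee_pos: [0.4633, 0.0356, 0.0986]
eef_rot: [[0.325, 0.946, -0.0], [0.946, -0.325, 0.0], [-0.0, -0.0, -1.0]]
ft_force: [0.5, 0.3, 0.3]
width: 0.0495
time_s: 11.9
ee_pos: [0.4632, 0.0356, 0.1703]
eef_rot: [[0.325, 0.946, -0.0], [0.946, -0.325, 0.0], [0.0, -0.0, -1.0]]
ft_force: [0.0, 0.6, 0.5]
width: 0.0503
time_s: 12.23
ee_pos: [0.4631, 0.0357, 0.1886]
eef_rot: [[0.325, 0.946, -0.0], [0.946, -0.325, 0.0], [-0.0, -0.0, -1.0]]
ft_force: [0.5, -0.9, -0.4]
width: 0.0015
[[309.6, 255.1, 12.2], [296.5, 241.3, 18.2], [322.4, 245.6, 50.7], [309.9, 238.9, 17.6]]
[[309.6, 254.9, 23.8], [295.7, 254.9, 13.4], [322.2, 250.3, 101.9], [301.3, 241.9, 109.0]]
[[297.8, 266.5, 44.5], [309.3, 265.3, 105.2], [309.8, 254.7, 44.5], [321.8, 251.2, 133.6], [300.7, 244.6, 175.0]]
309.54156919347787 254.21617187553133
```

View pics/d2.png

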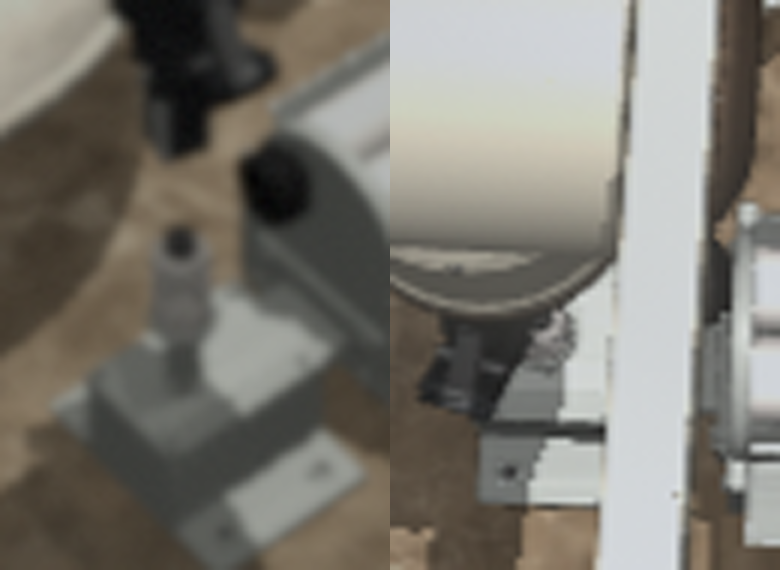

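The pin stands upright in the hole with the button at (180,240) in the crop. That is within 1 px of the predicted spot. Next I press with shut fingers.

```bash
python3 -m pendant '[{"dx":0.05,"dy":0,"dz":-2,"yaw":0,"grip":0},{"dx":0.05,"dy":0,"dz":-3.5,"yaw":0,"grip":0},{"dx":0.05,"dy":0,"dz":-4.5,"yaw":0,"grip":0},{"dx":0.05,"dy":0,"dz":-4.5,"yaw":0,"grip":0}]'; python3 -m pendant '[{"dx":0,"dy":0,"dz":-0.15,"yaw":0,"grip":0},{"dx":0,"dy":0,"dz":-0.3,"yaw":0,"grip":0},{"dx":0,"dy":0,"dz":-0.45,"yaw":0,"grip":0},{"dx":0,"dy":0,"dz":-0.6,"yaw":0,"grip":0}]'
```

```text
time_s: 12.67
ee_pos: [0.4627, 0.0357, 0.1415]
eef_rot: [[0.325, 0.946, -0.004], [0.946, -0.325, 0.0], [-0.001, -0.004, -1.0]]
ft_force: [-0.5, -0.1, -0.7]
width: -0.0004
time_s: 13.0
ee_pos: [0.4642, 0.0356, 0.1384]
eef_rot: [[0.325, 0.946, 0.001], [0.946, -0.325, -0.0], [0.0, 0.001, -1.0]]
ft_force: [-0.7, -0.2, 6.9]
width: 0.0001
```

```bash
python3 -m pendant '[{"dx":0,"dy":0,"dz":-0.1,"yaw":0,"grip":0},{"dx":0,"dy":0,"dz":-0.2,"yaw":0,"grip":0},{"dx":0,"dy":0,"dz":-0.3,"yaw":0,"grip":0}]';python3 -m pendant '[{"dx":0,"dy":0,"dz":-0.1,"yaw":0,"grip":0},{"dx":0,"dy":0,"dz":-0.2,"yaw":0,"grip":0},{"dx":0,"dy":0,"dz":-0.3,"yaw":0,"grip":0}]'
```

```text
time_s: 13.25
ee_pos: [0.4644, 0.0356, 0.1357]
eef_rot: [[0.325, 0.946, 0.002], [0.946, -0.325, -0.0], [0.001, 0.002, -1.0]]
ft_force: [-0.8, 0.9, 8.8]
width: -0.0
time_s: 13.5
ee_pos: [0.464, 0.0357, 0.132]
eef_rot: [[0.325, 0.946, 0.0], [0.946, -0.325, 0.0], [0.0, 0.0, -1.0]]
ft_force: [0.9, -0.6, -0.2]
width: -0.0001
```

```bash
python3 -m pendant '[{"dx":0,"dy":0,"dz":-0.2,"yaw":0,"grip":0},{"dx":0,"dy":0,"dz":-0.4,"yaw":0,"grip":0},{"dx":0,"dy":0,"dz":-0.6,"yaw":0,"grip":0}]';python3 -m pendant '[{"dx":0,"dy":0,"dz":-0.2,"yaw":0,"grip":0},{"dx":0,"dy":0,"dz":-0.4,"yaw":0,"grip":0},{"dx":0,"dy":0,"dz":-0.6,"yaw":0,"grip":0}]';python3 -m pendant '[{"dx":0,"dy":0,"dz":-0.2,"yaw":0,"grip":0},{"dx":0,"dy":0,"dz":-0.4,"yaw":0,"grip":0},{"dx":0,"dy":0,"dz":-0.6,"yaw":0,"grip":0}]'
```

```text
time_s: 13.75
ee_pos: [0.4638, 0.0356, 0.1256]
eef_rot: [[0.325, 0.946, -0.0], [0.946, -0.325, 0.0], [-0.0, -0.0, -1.0]]
ft_force: [0.7, 0.1, 1.3]
width: 0.0001
time_s: 14.0
ee_pos: [0.4638, 0.0356, 0.1195]
eef_rot: [[0.325, 0.946, -0.0], [0.946, -0.325, 0.0], [0.0, -0.0, -1.0]]
ft_force: [0.0, 0.7, 1.0]
width: 0.0001
time_s: 14.25
ee_pos: [0.4639, 0.0357, 0.1136]
eef_rot: [[0.325, 0.946, 0.0], [0.946, -0.325, 0.0], [0.0, 0.0, -1.0]]
ft_force: [1.0, 0.5, 4.1]
width: -0.0001
```

```bash
python3 -m pendant '[{"dx":0,"dy":0,"dz":-0.12,"yaw":0,"grip":0},{"dx":0,"dy":0,"dz":-0.24,"yaw":0,"grip":0},{"dx":0,"dy":0,"dz":-0.36,"yaw":0,"grip":0}]';python3 -m pendant '[{"dx":0,"dy":0,"dz":-0.1,"yaw":0,"grip":0},{"dx":0,"dy":0,"dz":-0.2,"yaw":0,"grip":0},{"dx":0,"dy":0,"dz":-0.3,"yaw":0,"grip":0}]'
```

```text
time_s: 14.5
ee_pos: [0.4638, 0.0356, 0.11]
eef_rot: [[0.325, 0.946, -0.0], [0.946, -0.325, -0.0], [-0.0, -0.0, -1.0]]
ft_force: [0.3, 0.0, 0.2]
width: -0.0001
time_s: 14.75
ee_pos: [0.4638, 0.0356, 0.107]
eef_rot: [[0.325, 0.946, -0.0], [0.946, -0.325, 0.0], [-0.0, -0.0, -1.0]]
ft_force: [0.9, -0.8, 1.8]
width: -0.0002
```

```bash
python3 -m pendant '[{"dx":0,"dy":0,"dz":-0.15,"yaw":0,"grip":0},{"dx":0,"dy":0,"dz":-0.3,"yaw":0,"grip":0},{"dx":0,"dy":0,"dz":-0.4,"yaw":0,"grip":0}]';python3 -m pendant '[{"dx":0,"dy":0,"dz":-0.1,"yaw":0,"grip":0},{"dx":0,"dy":0,"dz":-0.2,"yaw":0,"grip":0}]'
```

```text
time_s: 15.0
ee_pos: [0.4638, 0.0356, 0.103]
eef_rot: [[0.325, 0.946, -0.0], [0.946, -0.325, 0.0], [-0.0, -0.0, -1.0]]
ft_force: [0.4, -0.3, 1.1]
width: -0.0001
time_s: 15.17
ee_pos: [0.4639, 0.0356, 0.1011]
eef_rot: [[0.325, 0.946, -0.0], [0.946, -0.325, -0.0], [-0.0, -0.0, -1.0]]
ft_force: [0.4, -2.3, 5.3]
width: -0.0
```

```bash
python3 -m pendant '[{"dx":0,"dy":0,"dz":-0.1,"yaw":0,"grip":0},{"dx":0,"dy":0,"dz":-0.2,"yaw":0,"grip":0},{"dx":0,"dy":0,"dz":-0.3,"yaw":0,"grip":0}]';python3 -m pendant '[{"dx":0,"dy":0,"dz":-0.05,"yaw":0,"grip":0},{"dx":0,"dy":0,"dz":-0.1,"yaw":0,"grip":0}]'
```

```text
time_s: 15.42
ee_pos: [0.4641, 0.0355, 0.0985]
eef_rot: [[0.325, 0.946, 0.001], [0.946, -0.325, -0.0], [-0.0, 0.001, -1.0]]
ft_force: [-1.2, -2.6, 7.0]
width: 0.0002
time_s: 15.58
ee_pos: [0.4642, 0.0354, 0.0976]
eef_rot: [[0.325, 0.946, 0.001], [0.946, -0.325, -0.0], [-0.0, 0.001, -1.0]]
ft_force: [-0.5, -2.3, 7.9]
width: -0.0001
```

```bash
python3 -m pendant '[{"dx":0,"dy":0,"dz":0.3,"yaw":0,"grip":0},{"dx":0,"dy":0,"dz":1,"yaw":0,"grip":0},{"dx":0,"dy":0,"dz":4,"yaw":0,"grip":0},{"dx":0,"dy":0,"dz":8,"yaw":0,"grip":0},{"dx":0,"dy":0,"dz":12,"yaw":0,"grip":0}]';python3 -m pendant '[{"dx":0,"dy":4,"dz":1,"yaw":0,"grip":0},{"dx":0,"dy":8,"dz":1,"yaw":0,"grip":0},{"dx":0,"dy":12,"dz":1,"yaw":0,"grip":0},{"dx":0,"dy":16,"dz":1,"yaw":0,"grip":0},{"dx":0,"dy":20,"dz":1,"yaw":0,"grip":0}]'; python3 -m pendant '[{"dx":0,"dy":0,"dz":0,"yaw":0,"grip":0},{"dx":0,"dy":0,"dz":0,"yaw":0,"grip":0},{"dx":0,"dy":0,"dz":0,"yaw":0,"grip":0}]'; python3 - <<'E'
from m import *
s=snap('scene');t=snap('top')
f=lambda i:cv2.resize(i,None,fx=5,fy=5,interpolation=cv2.INTER_CUBIC)
cv2.imwrite('pics/e1.png',np.hstack([f(s['color'][230:330,280:355]),f(t['color'][225:325,275:360])]))
T=[b for thr in(100,120) for b in blob(t,(290,312,258,285),thr)];S=[b for thr in (80,100) for b in blob(s,(300,320,255,280),thr)]
print(np.round(T,1).tolist(),np.round(S,1).tolist())
for x in T:
  print(onplane(t,[x[:2]],.102)[0].round(4))
  for y in S: print('tri',tri(t,x[:2],s,y[:2]))
C=cloud(t)[255:290,288:316].reshape(-1,3);P=C[C[:,2]>.085];print('pin top z',np.percentile(P[:,2],[50,90,98]).round(4),P.mean(0).round(4))
E
```

```text
time_s: 16.0
ee_pos: [0.463, 0.0358, 0.2184]
eef_rot: [[0.325, 0.946, -0.002], [0.946, -0.325, 0.0], [-0.0, -0.002, -1.0]]
ft_force: [1.4, -0.0, 0.2]
width: -0.0002
time_s: 16.42
ee_pos: [0.4633, 0.2376, 0.2276]
eef_rot: [[0.325, 0.946, 0.0], [0.946, -0.325, 0.0], [0.0, 0.0, -1.0]]
ft_force: [0.8, -0.1, 0.5]
width: 0.0003
time_s: 16.67
ee_pos: [0.4636, 0.2356, 0.2271]
eef_rot: [[0.324, 0.946, -0.001], [0.946, -0.324, -0.0], [-0.0, -0.0, -1.0]]
ft_force: [0.2, 0.0, 0.8]
width: -0.0003
[[299.4, 270.1, 12.6], [298.3, 275.5, 22.1], [299.2, 269.9, 17.8]] [[309.6, 266.1, 5.9], [309.3, 276.4, 44.2], [309.5, 265.5, 15.1]]
[0.4617 0.0375 0.102 ]
tri (array([0.46225714, 0.03776584, 0.10004589]), np.float64(0.00046645715079213186))
tri (array([0.46754278, 0.03841832, 0.05909479]), np.float64(0.004739308130464499))
tri (array([0.46204496, 0.03778915, 0.10230645]), np.float64(0.0009492965604528027))
[0.4489 0.0401 0.102 ]
tri (array([0.45087487, 0.04225805, 0.11204772]), np.float64(0.009001301546392919))
tri (array([0.45579591, 0.04300351, 0.07189452]), np.float64(0.004135385890575835))
tri (array([0.45067924, 0.04227668, 0.11427095]), np.float64(0.009462802156282849))
[0.4622 0.0378 0.102 ]
tri (array([0.46248471, 0.03790715, 0.10006564]), np.float64(6.613384300289434e-05))
tri (array([0.46777336, 0.03856643, 0.05912541]), np.float64(0.005288699394072017))
tri (array([0.46227251, 0.03793   , 0.10232524]), np.float64(0.00041763251811037137))
pin top z [0.0943 0.1029 0.105 ] [0.4622 0.0383 0.0953]
```

View pics/e1.png

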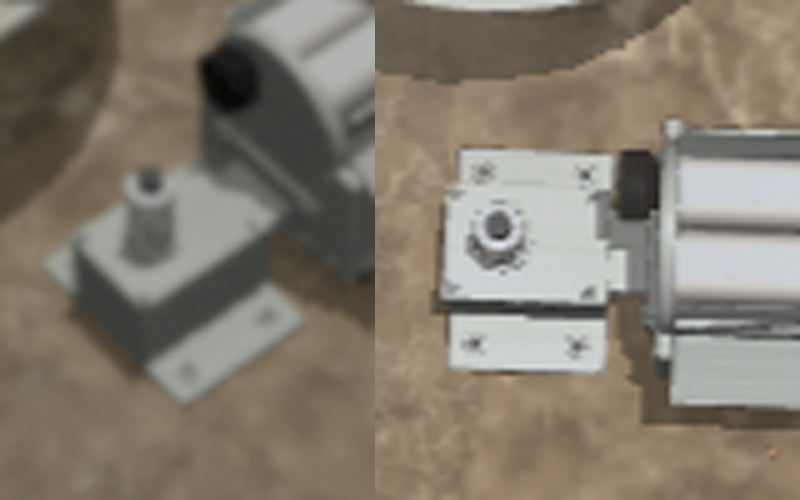

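The pin is upright with its flange down. The button is at (150,180) in the scene half and (498,228) in the top half, at a height of about 102 mm as expected when seated with the button out. I'm handing in.

```bash
python3 -c "
from bench import workorder
print(workorder.close_job())"
```

```text
the job is handed in; nothing more can be done
None
```

The pasta machine is docked and pinned, and I handed the job in at about 17 s on the robot's clock; it gives no verdict.

- **Docking:** I pushed the machine about 30 mm with the open gripper's finger. It slid at 6–7 N. The push force rose to about 19 N when the tongue met the stop, and I backed off there.
- **Pin placement:** I took the pin from the block and lowered its nose into the receiver's top hole. When the balls met the rim I went slightly too far, and the wrist force reached 36 N. That is below the 45 N limit, and I eased off straight away. The pin then stood upright by itself.
- **Seating:** I pressed the button with shut fingers and the pin went down. It rested briefly on its balls at the bottom plate, because it had dropped ahead of the fingers. A second press took it through, and at the bottom the force was about 8 N. I then withdrew the arm.

**Last checks:**
- **Pin:** the two camera views put the button top at 100–102 mm; it should be 102 mm when seated with the button out.
- **Position:** it is at about (0.462, 0.038), against 0.463, 0.037 measured for the hole. That is within the 2 mm calibration.
- **Machine:** it looked home and level in the last picture.
- **Robot:** it was clear of everything, with a force reading near 0.
- **Not measured:** I could not see the balls under the bottom plate, nor measure the machine's hole under the pin. I also did not measure the other things on the worktop again; no move touched them.

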